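# Lean the big composite panel on the inspection easel

## Robot

A 6-joint arm with a two-finger parallel gripper is mounted at the origin on the work surface. World frame = base frame: x ahead of the robot, y to its left, z up, the work surface at z = 0. Lengths are in mm, angles in rad, forces in N, time in s.
With the tool pointing down it reaches from about 350 to 775 mm from the base axis. Payload 7.3 kg.
Tool frame: the origin (TCP) lies between the finger pads; the fingertips stand 22 mm ahead of it and the grasp point (between the pads) lies 3 mm ahead of it; z points along the fingers, x is the direction in which the jaws open and shut, and the axes are right-handed (so a half turn about z gives the same grasp; the last joint's range is limited). The gripper opens to 92 mm and grips with 3 to 60 N. Pads are 19 mm wide; open, the fingers measure 130 mm over their backs; the gripper's body (75 mm by 190 mm) begins 47 mm behind the grasp point.
Start: joints at [1.198, 0.342, 1.524, -0, 1.275, -0.146], TCP at [118.034, 511.577, 248.741] pointing down, gripper open.
Joint ranges: [-2.53, 2.53], [-0.77, 2.02], [0.04, 2.7], [-1, 4.14], [0.28, 2.66], [-3.11, 3.11]. Speed limits (rad/s): [2.57, 2.57, 3.14, 3.14, 3.14, 3.14].

## Interface

Orientations are given as [roll, pitch, yaw] about the fixed x, y, z axes, in that order (R = Rz(yaw) Ry(pitch) Rx(roll)).
In Python, from plant import * gives the robot as it stands. The module is installed in compiled form; this text tells all that it offers.
- The arm moves only by the shell command python3 -m handwheel 'ROWS' [OPENING]. ROWS is a JSON object of lists of equal length, an entry for each row: "translation": the shift along the world's x, y, z in units of 15 cm (1.0 is 15 cm), a list of three; "twist": the turn about the world's z in units of 90 degrees (1.0 is 90 degrees). In form: {"translation": [[tx, ty, tz], ...], "twist": [twist, ...]}. A call has exactly 8 rows; each row shifts and turns the pose as measured when the row begins; what a row does not reach is not made up. A row lasts 1/8 s, in which the tool goes at most 62.5 mm and 10.7 degrees, less where a joint would pass 70% of its speed; a pose out of reach is approached as far as the arm can. A call with a number of a shift or a turn outside -1 to 1 is refused whole. A call with a gripper value outside its range is refused whole. OPENING is the closure in counts, from 0 (fully open) to 255 (shut), set as the call begins (- or left out, the last holds). The fingers move at their own pace and stop on an object; the grip force is fixed at half the most. Time passes only in rows, so rows that do not move let the fingers close, or fill a call up. It gives the time, the measured TCP pose, the force and the opening at its end, in the units of the state.
- get_obs(): the state, without advancing time (a new reading comes with each control period).
- capture(name): name is "side" or "top"; returns a dict with "img" (384x512x3 uint8, red, green, blue), "vertical_fov" (degrees; the focal length in pixels is half the picture's height over the tangent of half this angle, whatever the lens; pixels are square), "cx", "cy" (the principal point, pixels), "world_from_camera" (4x4, takes a point from camera to world coordinates). Camera axes: x right, y up, looking along -z (the intrinsics and any distortion apply to the point x, -y, -z); pixel columns grow to the right and rows downward; lengths in mm; the calibration is good to about 2 mm. A picture is of the moment at which its call begins. There is no depth.
- close_job(): hands the job in, once; it reports no verdict.
Trained networks look in the newest picture that a camera, given by its name, has taken for a name from the list of things; names that differ only in an ending like _2 or _b are one class to them, and where a whole thing is asked for, a point or a joint stands for the part that bears it (a point fixed in the world has none). Each returns a list of dicts, best first, with "score" (0 to 1); they miss things now and then, are a little off and sometimes report something else, mostly with a low value. They report only what shows in the picture. A call takes as long as a camera call. They do not tell look-alikes from the thing itself.
- search_frame(camera, label): "position" ([x, y, z] in mm, in the coordinates of the camera as it stood for that picture, good to about 4 mm: the middle of the surface that is visible of it).
- spot_point(camera, label): "position" ([x, y, z] in mm, in the coordinates of the camera as it stood for that picture, good to about 4 mm: a listed point, or the origin of a listed thing).
The state is a dict: "time": time; "joint_positions": joint angles; "dq": joint speeds; "tau": joint torques, N m; "tool_pos": TCP position; "tcp_rot": TCP orientation; "contact_force": force on the tool from outside, world axes, zero at the start; "moment": the same for the moment, N m; "grip_width": finger opening in mm.
Only numpy, scipy, OpenCV 4.12 (cv2) and the standard library are available. Lean on these libraries where they do the work, as an engineer would, in place of code of your own. Each camera call takes 0.05 s, during which the arm holds its last target.

## Task

Take the big panel, the one that is both wide and tall, out of the slotted stand and lean it on the empty easel: a long edge down on the ledge behind the lip, roughly centred between the ledge's ends, and its face flat back against the two posts, so that it stays at the easel's slope without sliding when you let go. Do not drop it, and leave the two smaller panels standing in their slots.

Things in the scene. Friction and masses are not known exactly. Their poses are not given: they have to be found in the camera images.
- panel_big_center (a point): centre of the big panel: stiff, black faces, grey core edge, 140 wide, 120 tall, 10 mm thick, 0.16 kg. Starts upright in any of the three slots of a low aluminium stand. x axis: square to its faces; y: along its width; z: up along its height (top edge 60 mm above this point, 132 above the bench). Pinch it across its thickness at the middle of the top edge, 20 mm deep; lift 50 mm to clear the slot
- panel_narrow_center (a point): centre of the narrow panel, a bystander of the same make: 85 wide, 120 tall, 10 mm thick, upright in another slot; axes as for the big panel. The slots are 65 mm apart: 55 mm free between panels. Fins 34 mm high on a 12 mm base plate guide each panel with 3 mm of play on each side
- panel_low_center (a point): centre of the low panel, a bystander of the same make: 140 wide, 75 tall, 10 mm thick, upright in the remaining slot; axes as for the big panel
- rest: fixed easel. Frame tilted with it: origin mid-ledge at the foot of the posts, 40 mm over the bench; z up along the posts, leaning back 20 deg; y along the ledge; x to the posts' back. Posts 95 long, 16 wide at y=+-48, front at x=0, cross rail at z=23-37 mm. Ledge top z=0, 32 deep in front (-x), 180 long, square to the posts; lip 10 high at its edge. Panel home: centre at (-5,0,60) mm
Things that resemble listed ones, but are neither listed nor needed, are in the scene too. What is shaped like the part that bears panel_big_center but pink is not meant.

How it is judged:
By the outcome, as a careful person would: the job done as asked, in the order asked, and still so for the second after the job is handed in, with the robot touching nothing.
It also fails if it takes over 42 s, if anything falls off the work surface, if the arm or the gripper's body presses on something with over 40 N, if the wrist force passes 120 N, or if a joint passes its speed limit or range.

## Working session

There is one attempt and no reset: what is moved stays moved. The work goes in short steps, Python scripts to look and compute and a shell command to move; the robot and the scene stay as the last step left them, time stands still between calls to the robot, and variables do not carry over. Pictures are saved under pics/ and viewed, and the job is handed in when it is done.

```bash
mkdir -p pics
python3 - <<'E'
from plant import *
import cv2,numpy as np
o=get_obs();print({k:np.round(v,3).tolist() for k,v in o.items()})
for c in("side","top"):
    d=capture(c);cv2.imwrite(f"pics/{c}0.png",cv2.cvtColor(d["img"],cv2.COLOR_RGB2BGR))
    T=np.array(d["world_from_camera"]);print(c,{k:v for k,v in d.items() if k not in("img",)})
    for l in("panel_big_center","panel_narrow_center","panel_low_center","rest"):
        for r in spot_point(c,l)[:3]:
            print(l,round(r["score"],2),np.round((T@np.r_[r["position"],1])[:3],1))
E
```

```text
{'time': 0.0, 'joint_positions': [1.198, 0.343, 1.525, -0.0, 1.275, -0.146], 'dq': [0.0, 0.0, -0.001, 0.0, -0.001, 0.0], 'tau': [-0.003, -43.124, -24.421, 0.072, 0.056, -0.0], 'tool_pos': [117.898, 511.215, 248.066], 'tcp_rot': [-3.141, 0.001, 1.344], 'contact_force': [0.23, -0.307, 0.323], 'moment': [0.023, -0.021, 0.031], 'grip_width': 91.636}
side {'vertical_fov': 42.30151808339534, 'cx': 256.811803270851, 'cy': 192.15959425795214, 'world_from_camera': array([[ 9.67734820e-01,  1.10411778e-01, -2.26491850e-01,
         1.32744738e+02],
       [-2.50848741e-01,  5.06903986e-01, -8.24695858e-01,
        -1.14268198e+03],
       [ 2.37534852e-02,  8.54902093e-01,  5.18245293e-01,
         7.13487156e+02],
       [ 0.00000000e+00,  0.00000000e+00,  0.00000000e+00,
         1.00000000e+00]])}
panel_big_center 0.93 [ 275.5 -501.5   59.9]
panel_big_center 0.57 [ 466.5 -361.8   70.1]
rest 0.76 [548.9 184.1  39.5]
top {'vertical_fov': 57.47952593331679, 'cx': 256.54627171225775, 'cy': 182.86896234048453, 'world_from_camera': array([[-2.34724201e-02,  9.86333061e-01, -1.63083223e-01,
         2.97596269e+02],
       [-9.99461754e-01, -2.68915671e-02, -1.87895207e-02,
        -1.21763113e+02],
       [-2.29182889e-02,  1.62554408e-01,  9.86433382e-01,
         1.03275310e+03],
       [ 0.00000000e+00,  0.00000000e+00,  0.00000000e+00,
         1.00000000e+00]])}
panel_big_center 0.7 [ 468.3 -365.1   74.1]
panel_big_center 0.6 [ 269.1 -499.    59.5]
panel_narrow_center 0.88 [ 478.2 -296.7   74.4]
panel_low_center 0.55 [ 492.7 -234.1   51.3]
rest 0.74 [554.9 186.4  41.5]
```

View pics/side0.png

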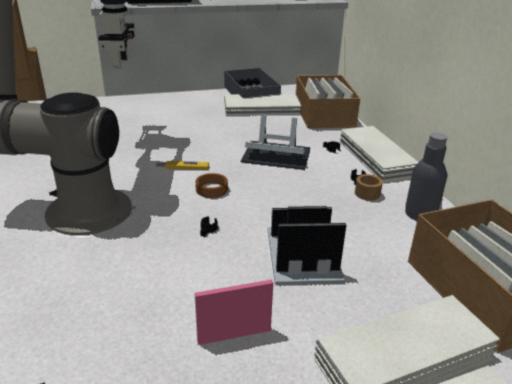

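View pics/top0.png

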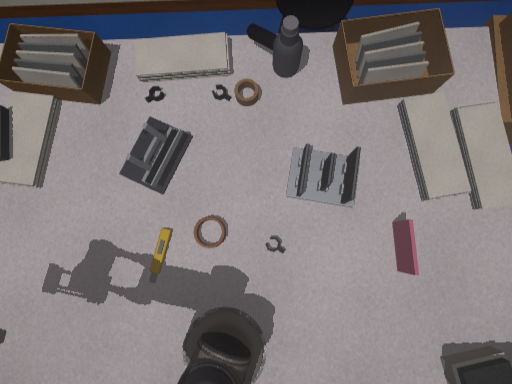

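Side view: pink decoy at (235,312), stand at (305,245) with the big panel nearest the camera, easel at (277,145). In the top view the stand is at (325,178) and the easel at (155,155). I'll zoom in for measurements.

Run:
```python
import cv2
s=cv2.imread("pics/side0.png");t=cv2.imread("pics/top0.png")
def z(im,x0,y0,w,h,k,n): cv2.imwrite(n,cv2.resize(im[y0:y0+h,x0:x0+w],None,fx=k,fy=k,interpolation=cv2.INTER_CUBIC))
z(t,110,105,90,100,6,"pics/t_easel.png");z(t,280,135,90,80,8,"pics/t_stand.png")
z(s,232,105,90,70,8,"pics/s_easel.png");z(s,260,195,95,95,6,"pics/s_stand.png")
```

```text
(no output)
```

View pics/t_easel.png

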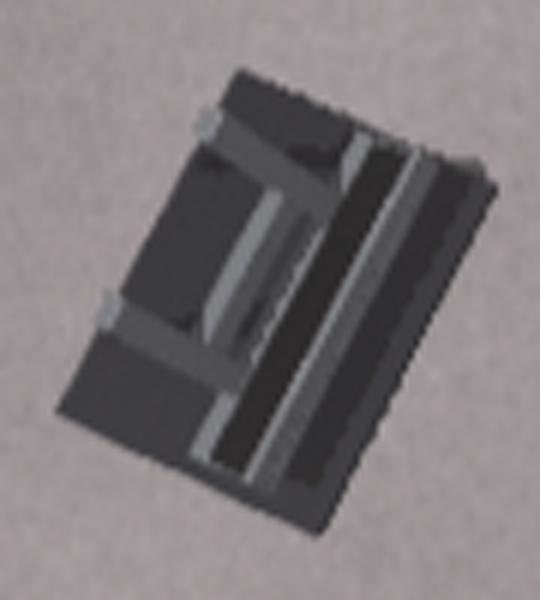

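View pics/t_stand.png

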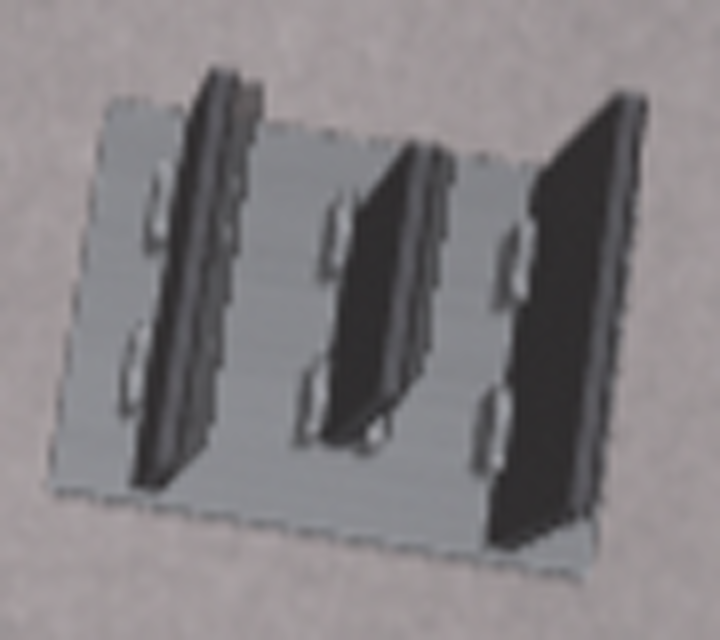

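View pics/s_easel.png

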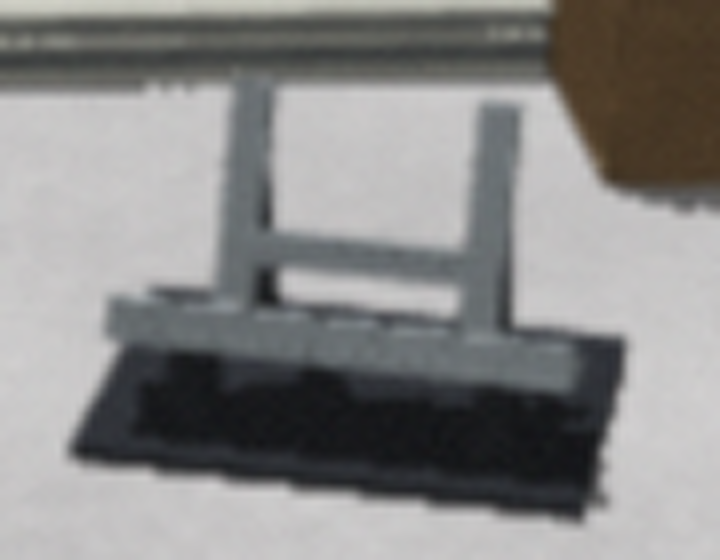

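View pics/s_stand.png

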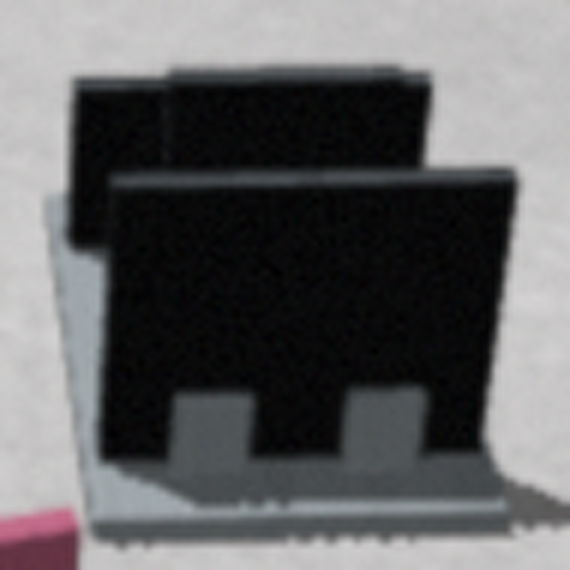

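```bash
cat > h.py <<'E'
from plant import *
import cv2,numpy as np
def cam(c):
    d=capture(c);return d
def ray(d,u,v):
    f=192/np.tan(np.radians(d["vertical_fov"]/2));T=np.array(d["world_from_camera"])
    r=T[:3,:3]@np.array([(u-d["cx"])/f,-(v-d["cy"])/f,-1.]);return T[:3,3],r
def atz(d,u,v,z):
    o,r=ray(d,u,v);return o+r*(z-o[2])/r[2]
def proj(d,P):
    f=192/np.tan(np.radians(d["vertical_fov"]/2));T=np.array(d["world_from_camera"])
    p=T[:3,:3].T@(np.asarray(P,float)-T[:3,3]);return d["cx"]+f*p[0]/-p[2],d["cy"]-f*p[1]/-p[2]
def save(d,n,x0=0,y0=0,w=512,h=384,k=1):
    im=cv2.cvtColor(d["img"],cv2.COLOR_RGB2BGR)[y0:y0+h,x0:x0+w];cv2.imwrite(n,cv2.resize(im,None,fx=k,fy=k,interpolation=cv2.INTER_CUBIC))
def easel(o,yaw):
    a=np.radians(yaw);s,c=np.sin(np.radians(20)),np.cos(np.radians(20))
    n=np.array([np.cos(a),np.sin(a),0]);ez=np.array([0,0,1.])
    X=n*c-ez*s;Z=n*s+ez*c;Y=np.cross(Z,X);return np.c_[X,Y,Z],np.asarray(o,float)
E
python3 - <<'E'
from h import *
S=cam("side");T=cam("top")
p=lambda a:np.round(a,1)
def both(n,z,s,t):
  print(n,p(atz(S,260+s[0]/6,195+s[1]/6,z)) if s else '',p(atz(T,280+t[0]/8,135+t[1]/8,z)) if t else '')
both("big top L(-x)",132,(110,180),(588,518)); both("big top R",132,(516,177),(631,94))
both("stand plate L near",12,(92,525),(588,570));
both("stand plate far left",12,(50,197),(52,487)); both("far right",12,None,(110,98))
both("narrow top R",132,(402,70),(430,147));both("narrow L",132,(168,75),(385,400))
# easel fits
from scipy.optimize import least_squares
ts=lambda a,b:(110+a/6,105+b/6); ss=lambda a,b:(232+a/8,105+b/8)
# features: posts top outer front; ledge foot ; lip top ends
obs=[]
# (local point, cam, pixel)
# lip outer top edge front corners x=-32,z=10 y=+-90 ; side view
L=[([-32,90,10],S,ss(112,298)),([-32,-90,10],S,ss(578,348)),
   ([0,56,95],S,ss(238,82)),([0,40,95],S,ss(272,84)),([0,-40,95],S,ss(481,105)),([0,-56,95],S,ss(520,107)),
   ([0,40,37],S,ss(270,232)),([0,-40,37],S,ss(466,252)),
   ([-32,90,10],T,ts(258,485)),([-32,-90,10],T,ts(422,152)),
   ([0,56,95],T,ts(112,327)),([0,40,95],T,ts(122,300)),([0,-40,95],T,ts(210,140)),([0,-56,95],T,ts(222,112))]
def f(q):
    R,o=easel(q[:3],q[3]);return np.concatenate([np.subtract(proj(d,o+R@np.array(l,float)),px) for l,d,px in L])
for sub in(None,):
    r=least_squares(f,[552,185,40,62],loss="soft_l1");print(p(r.x),r.cost);print(np.round(f(r.x).reshape(-1,2),1).tolist())
print("rest top-only origin y sign check",get_obs()["time"])
E
```

```text
big top L(-x) [ 397.4 -351.9  132. ] [ 395.7 -352.8  132. ]
big top R [ 534.1 -380.6  132. ] [ 535.6 -376.5  132. ]
stand plate L near [ 385.5 -389.    12. ] [ 389.9 -382.3   12. ]
stand plate far left [ 424.7 -195.    12. ] [ 425.3 -189.2   12. ]
far right  [ 571.5 -216.4   12. ]
narrow top R [ 520.6 -308.6  132. ] [ 519.6 -309.6  132. ]
narrow L [ 436.7 -293.5  132. ] [ 435.9 -290.1  132. ]
[554.9 183.   35.1  64. ] 5.684533098166256
[[0.0, -0.2], [0.2, -0.1], [-0.5, -0.4], [0.3, -0.1], [-0.1, -0.1], [0.3, 0.1], [-1.2, 0.2], [-0.2, 0.4], [-2.4, -1.2], [-1.4, -1.1], [0.1, 0.7], [1.2, -0.1], [0.3, 0.4], [1.0, -0.0]]
rest top-only origin y sign check 0.6
```

Run:
```python
from h import *
S=cam("side");T=cam("top")
p=lambda a:np.round(a,1)
from scipy.optimize import least_squares
ts=lambda a,b:(110+a/6,105+b/6); ss=lambda a,b:(232+a/8,105+b/8)
L=[([-32,90,10],S,ss(112,298)),([-32,-90,10],S,ss(578,348)),
   ([0,56,95],S,ss(238,82)),([0,40,95],S,ss(272,84)),([0,-40,95],S,ss(481,105)),([0,-56,95],S,ss(520,107)),
   ([0,40,37],S,ss(270,232)),([0,-40,37],S,ss(466,252)),
   ([-32,90,10],T,ts(265,490)),([-32,-90,10],T,ts(427,152)),
   ([0,56,95],T,ts(112,327)),([0,40,95],T,ts(122,300)),([0,-40,95],T,ts(210,140)),([0,-56,95],T,ts(222,112))]
def run(LL,n):
  def f(q):
    R,o=easel([q[0],q[1],40],q[2]);return np.concatenate([np.subtract(proj(d,o+R@np.array(l,float)),px) for l,d,px in LL])
  r=least_squares(f,[552,185,62],loss="soft_l1");print(n,p(r.x),r.cost);print(np.round(f(r.x).reshape(-1,2),1).tolist());return r.x
run(L,"all");run(L[:8],"side");q=run(L[8:],"top")
R,o=easel([554,184,40],62)
im=cv2.cvtColor(T["img"],cv2.COLOR_RGB2BGR)
k=6;c=cv2.resize(im[105:205,110:200],None,fx=k,fy=k,interpolation=cv2.INTER_CUBIC)
def ln(a,b,col):
  pa,pb=[((np.array(proj(T,o+R@np.array(x,float)))+.5-[110,105])*k).astype(int).tolist() for x in(a,b)];cv2.line(c,pa,pb,col,1)
ln([-32,90,10],[-32,-90,10],(0,0,255));ln([-32,90,0],[-32,-90,0],(0,255,0));ln([0,90,0],[0,-90,0],(255,0,0))
for y in(-56,-40,40,56): ln([0,y,0],[0,y,95],(0,255,255))
cv2.imwrite("pics/ov.png",c)
```

```text
all [553.  178.2  63.9] 11.32521962337102
[[-0.2, -1.0], [0.2, -0.7], [-0.6, -1.2], [0.2, -0.9], [-0.0, -1.0], [0.3, -0.7], [-1.3, -0.5], [-0.2, -0.3], [-2.5, -1.7], [-0.9, -1.1], [1.1, 0.8], [2.3, 0.0], [1.4, 0.5], [2.2, -0.0]]
side [551.9 172.6  63.9] 1.3348801958311047
[[-0.2, -0.2], [0.4, 0.1], [-0.5, -0.5], [0.3, -0.2], [0.2, -0.2], [0.5, 0.0], [-1.2, 0.2], [0.0, 0.5]]
top [552.7 181.2  63.8] 6.742950513437361
[[-3.6, -1.6], [-2.0, -0.9], [-0.0, 1.0], [1.1, 0.1], [0.3, 0.6], [1.1, 0.1]]
```

View pics/ov.png

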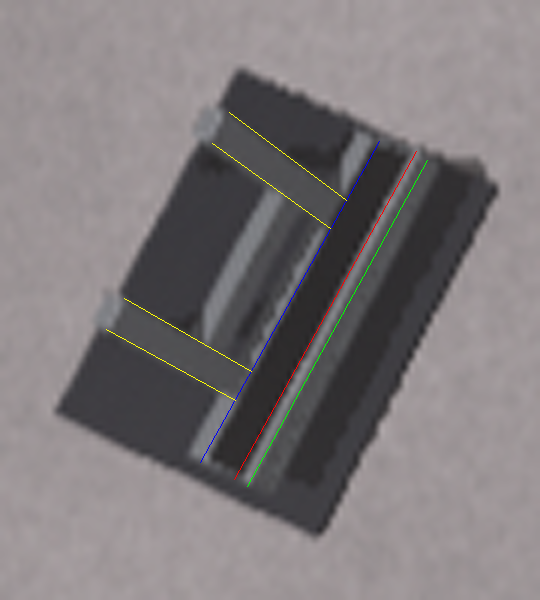

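Run:
```python
from h import *
S=cam("side");T=cam("top")
p=lambda a:np.round(a,1)
from scipy.optimize import least_squares
ts=lambda a,b:(109.5+a/6,104.5+b/6); ss=lambda a,b:(231.5+a/8,104.5+b/8)
L=[([None,90,10],S,ss(112,298)),([None,-90,10],S,ss(578,348)),
   ([0,56,95],S,ss(238,82)),([0,40,95],S,ss(272,84)),([0,-40,95],S,ss(481,105)),([0,-56,95],S,ss(520,107)),
   ([0,40,37],S,ss(270,232)),([0,-40,37],S,ss(466,252)),
   ([None,90,10],T,ts(256,487)),([None,-90,10],T,ts(425,152)),
   ([0,56,0],T,ts(228,397)),([0,-40,0],T,ts(330,220)),
   ([0,56,95],T,ts(106,327)),([0,40,95],T,ts(120,297)),([0,-40,95],T,ts(208,144)),([0,-56,95],T,ts(222,112))]
def run(LL,n,z=40):
  def f(q):
    R,o=easel([q[0],q[1],z],q[2]);return np.concatenate([np.subtract(proj(d,o+R@np.array([q[3] if v is None else v for v in l],float)),px) for l,d,px in LL])
  r=least_squares(f,[552,185,62,-34],loss="soft_l1");print(n,p(r.x),r.cost);print(np.round(f(r.x).reshape(-1,2),1).tolist());return r.x
run(L,"all");run(L[:8],"side");q=run(L[8:],"top")
for c in("side","top"):
  d={"side":S,"top":T}[c];M=np.array(d["world_from_camera"])
  for l in ("rest","panel_big_center"):
   for r in spot_point(c,l)[:2]: print(c,l,round(r["score"],2),p((M@np.r_[r["position"],1])[:3]))
```

```text
all [554.8 184.6  63.6 -42.3] 7.16646622492092
[[-0.3, -1.2], [0.2, -0.9], [-0.0, -1.6], [0.8, -1.3], [0.4, -1.3], [0.7, -1.0], [-0.8, -1.0], [0.3, -0.7], [-0.3, -0.1], [0.5, -0.0], [1.5, 0.5], [-0.4, 1.0], [0.2, 0.6], [0.7, 0.3], [0.0, -0.3], [0.4, -0.1]]
side [551.6 176.6  64.  -34.1] 1.2046332082668194
[[-0.2, -0.1], [0.4, 0.1], [-0.5, -0.5], [0.4, -0.2], [0.1, -0.2], [0.5, 0.0], [-1.1, 0.2], [0.0, 0.5]]
top [555.6 185.8  63.4 -43.8] 1.6140178782714245
[[-0.4, -0.2], [0.5, -0.1], [1.0, 0.2], [-0.7, 0.8], [-0.3, 0.3], [0.3, 0.0], [-0.3, -0.6], [0.1, -0.4]]
side rest 0.76 [549.6 183.   39.3]
side panel_big_center 0.73 [ 274.3 -499.5   60.8]
side panel_big_center 0.61 [ 465.5 -362.4   72.8]
top rest 0.74 [551.8 187.   40.1]
top panel_big_center 0.86 [ 272.2 -501.2   55.8]
top panel_big_center 0.66 [ 467.7 -364.7   73.1]
```

```bash
python3 -m handwheel '{"translation":[[0.29,-0.29,0],[0.29,-0.29,0],[0.29,-0.29,0],[0.29,-0.29,0],[0.29,-0.29,0],[0.29,-0.29,0],[0.29,-0.29,0],[0.29,-0.29,0]],"twist":[0.026,0,0,0,0,0,0,0]}' 112
```

```text
time: 2.0
tool_pos: [469.6, 158.1, 249.9]
tcp_rot: [3.138, -0.005, 1.395]
contact_force: [0.1, 0.8, -0.3]
grip_width: 51.6
```

```bash
python3 -m handwheel '{"translation":[[0,-0.41,0],[0,-0.41,0],[0,-0.41,0],[0,-0.41,0],[0,-0.41,0],[0,-0.41,0],[0,-0.41,0],[0,-0.41,0]],"twist":[0,0,0,0,0,0,0,0]}'
```

```text
time: 3.0
tool_pos: [470.9, -342.2, 250.4]
tcp_rot: [3.133, -0.005, 1.395]
contact_force: [0.6, 0.0, 1.0]
grip_width: 51.6
```

```bash
python3 -m handwheel '{"translation":[[-0.03,-0.15,0],[0,0,-0.2],[0,0,-0.2],[0,0,-0.1],[0,0,0],[0,0,0],[0,0,0],[0,0,0]],"twist":[-0.007,0,0,0,0,0,0,0]}'
python3 - <<'E'
from h import *
T=cam("top");S=cam("side")
save(T,"pics/t1.png",270,120,110,100,6);save(S,"pics/s1.png",240,140,130,150,4)
print(get_obs()["tool_pos"],get_obs()["tcp_rot"])
E
```

```text
time: 4.0
tool_pos: [466.5, -368.4, 176.4]
tcp_rot: [3.128, -0.003, 1.379]
contact_force: [-0.7, -0.7, 0.3]
grip_width: 51.7
[ 466.46052858 -368.38554978  176.10588777] [ 3.12847950e+00 -2.95057525e-03  1.37870657e+00]
```

View pics/s1.png

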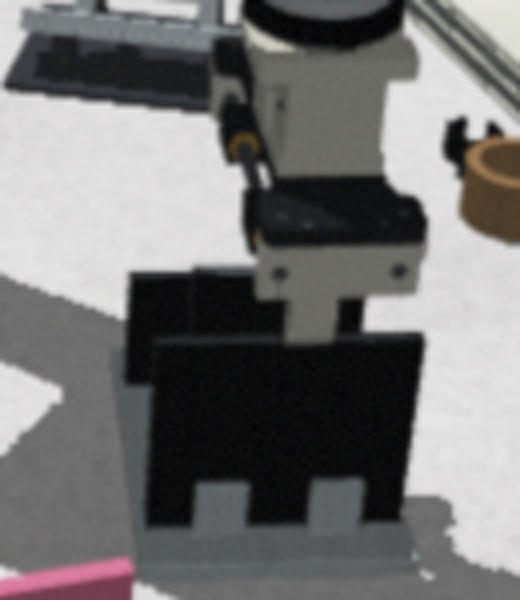

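View pics/t1.png

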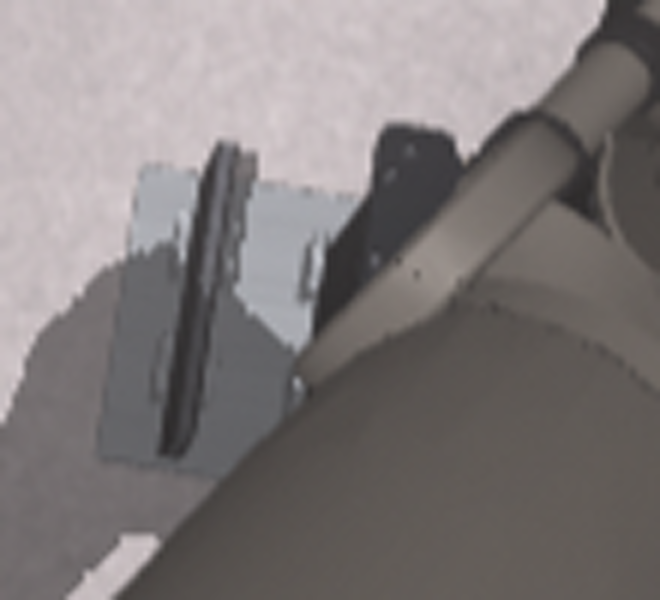

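Run:
```python
from h import *
S=cam("side")
o=get_obs();yaw=o["tcp_rot"][2];P=o["tool_pos"]
n=np.array([np.cos(yaw),np.sin(yaw),0])
for g in(26,45): print("tip pred",proj(S,P-[0,0,22]-n*g))
print("panel centre top front pred",proj(S,[466.3,-365-5,132]),"obs", (240+289/4-.4,140+341/4))
print("obs tip",(240+310/4-.4,140+343/4))
```

```text
tip pred (np.float64(315.89153560772183), np.float64(223.76525545432492))
tip pred (np.float64(317.4827530032188), np.float64(229.35914849660395))
panel centre top front pred (np.float64(313.1633471120831), np.float64(225.73462410907723)) obs (311.85, 225.25)
obs tip (317.1, 225.75)
```

```bash
python3 -m handwheel '{"translation":[[-0.007,0.02,0],[0,0,-0.1],[0,0,-0.1],[0,0,-0.1],[0,0,-0.1],[0,0,0],[0,0,0],[0,0,0]],"twist":[0.003,0,0,0,0,0,0,0]}'
```

```text
time: 5.15
tool_pos: [464.6, -364.7, 110.3]
tcp_rot: [3.131, -0.005, 1.384]
contact_force: [-0.4, -0.4, 0.6]
grip_width: 51.5
```

```bash
python3 -m handwheel '{"translation":[[0,0,0.03],[0,0,0],[0,0,0],[0,0,0],[0,0,0],[0,0,0],[0,0,0],[0,0,0]],"twist":[0,0,0,0,0,0,0,0]}' 255
```

```text
time: 6.15
tool_pos: [465.4, -364.1, 116.5]
tcp_rot: [3.129, -0.005, 1.383]
contact_force: [0.7, 0.7, 0.3]
grip_width: 9.8
```

```bash
python3 -m handwheel '{"translation":[[0,0,0.05],[0,0,0.1],[0,0,0.15],[0,0,0.2],[0,0,0.2],[0,0,0.2],[0,0,0],[0,0,0]],"twist":[0,0,0,0,0,0,0,0]}'
python3 - <<'E'
from h import *
S=cam("side");save(S,"pics/s2.png",230,120,150,170,3)
E
```

```text
time: 7.15
tool_pos: [464.1, -364.4, 259.9]
tcp_rot: [3.128, -0.002, 1.383]
contact_force: [0.3, -0.4, -2.7]
grip_width: 9.8
```

View pics/s2.png

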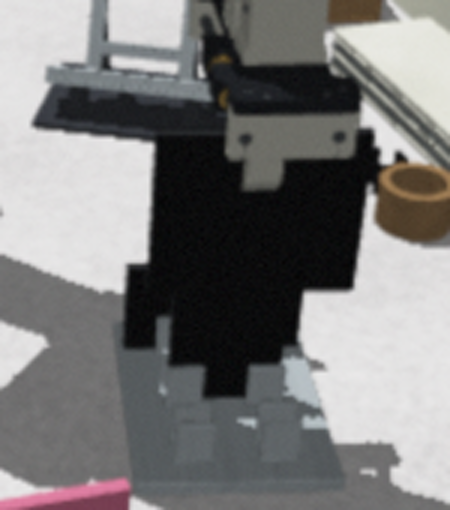

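```bash
python3 -m handwheel '{"translation":[[0,0.1,0.05],[0,0.25,0.05],[0.05,0.35,0.05],[0.1,0.37,0],[0.1,0.37,0],[0.1,0.37,0],[0.1,0.37,0],[0.05,0.3,0]],"twist":[0,0,0,-0.035,-0.035,-0.035,-0.035,-0.035]}'
```

```text
time: 8.2
tool_pos: [535.4, 22.8, 279.0]
tcp_rot: [3.137, -0.007, 1.095]
contact_force: [-0.2, -0.1, -1.2]
grip_width: 9.4
```

```bash
python3 -m handwheel '{"translation":[[0.01,0.25,0],[0.01,0.3,0],[0.01,0.2,0],[0,0.12,0],[0,0,-0.1],[0,0,-0.15],[0,0,-0.15],[0,0,0]],"twist":[0.009,0,0,0,0,0,0,0]}'
python3 - <<'E'
from h import *
S=cam("side");save(S,"pics/s3.png",210,60,130,130,4)
T=cam("top");save(T,"pics/t3.png",100,90,110,120,5)
o=get_obs();print(o["tool_pos"],o["tcp_rot"],o["contact_force"])
E
```

```text
time: 9.2
tool_pos: [533.9, 160.6, 212.3]
tcp_rot: [-3.138, -0.001, 1.114]
contact_force: [0.1, 0.0, -1.8]
grip_width: 10.0
[535.26314474 161.07565104 214.70193147] [-3.1414592  -0.00390291  1.11388507] [ 0.1886116  -0.09436968 -1.34130123]
```

View pics/s3.png

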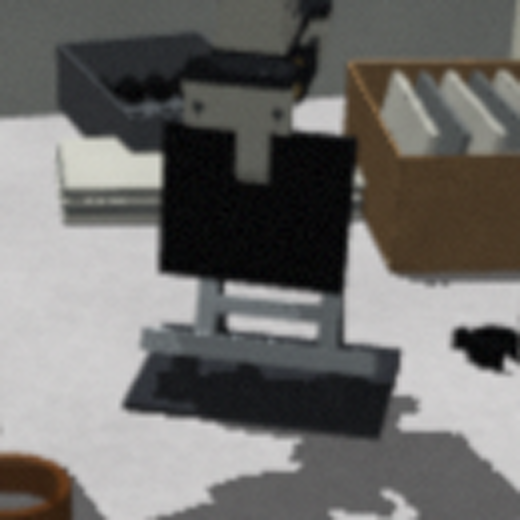

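View pics/t3.png

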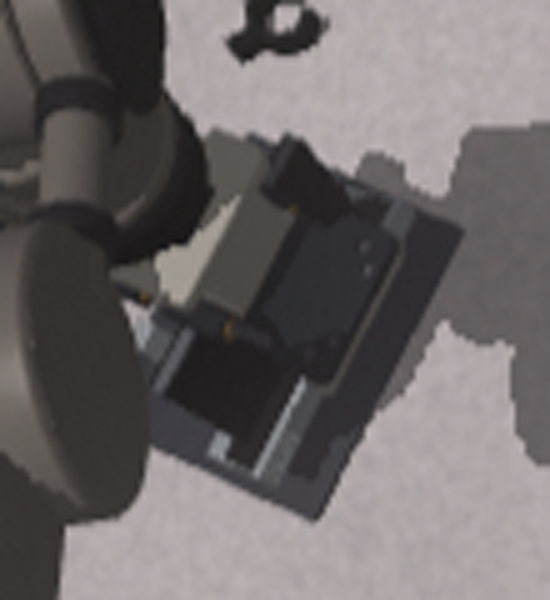

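```bash
python3 -m handwheel '{"translation":[[0.085,0.07,0],[0,0,0],[0,0,-0.1],[0,0,-0.1],[0,0,-0.06],[0,0,0],[0,0,0],[0,0,0]],"twist":[-0.003,0,0,0,0,0,0,0]}'
python3 - <<'E'
from h import *
S=cam("side");save(S,"pics/s4.png",210,60,130,130,4)
o=get_obs();print(o["tool_pos"],o["tcp_rot"],o["contact_force"],o["moment"])
d=o["tool_pos"]-[553.5,184.5,40];print("u",d[0]*.446+d[1]*.895,"y",-.895*d[0]+.446*d[1])
E
```

```text
time: 10.3
tool_pos: [548.1, 169.6, 175.4]
tcp_rot: [3.139, -0.005, 1.107]
contact_force: [0.4, -0.3, -2.2]
grip_width: 9.8
[548.13574882 169.66918859 175.44097129] [ 3.13899754 -0.00499769  1.107531  ] [ 0.15366745 -0.15114907 -1.08245123] [-0.04061066  0.0096435  -0.01930091]
u -15.666032234490494 y -1.8135370820565644
```

View pics/s4.png

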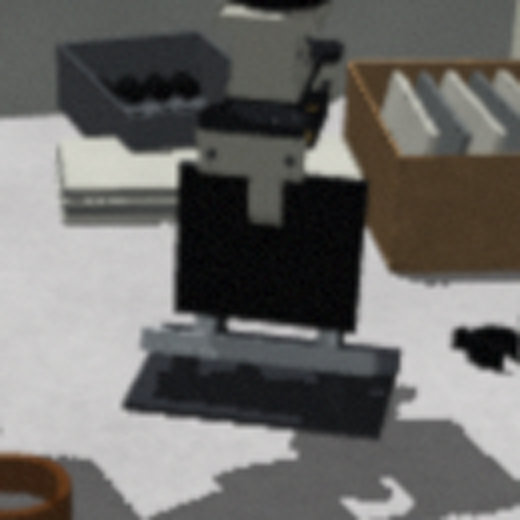

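```bash
python3 -m handwheel '{"translation":[[0,0,-0.04],[0,0,-0.04],[0,0,-0.04],[0,0,0],[0,0,0],[0,0,0],[0,0,0],[0,0,0]],"twist":[0,0,0,0,0,0,0,0]}'
```

```text
time: 11.35
tool_pos: [548.4, 169.8, 156.7]
tcp_rot: [3.138, -0.006, 1.108]
contact_force: [-0.6, -0.2, -1.5]
grip_width: 9.6
```

```bash
python3 -m handwheel '{"translation":[[0.009,0.018,0],[0.009,0.018,0],[0.009,0.018,0],[0,0,0],[0.006,0.012,0],[0,0,0],[0,0,0],[0,0,0]],"twist":[0,0,0,0,0,0,0,0]}'
```

```text
time: 12.35
tool_pos: [553.8, 180.5, 156.7]
tcp_rot: [3.138, -0.006, 1.108]
contact_force: [0.5, 0.1, -1.4]
grip_width: 9.7
```

```bash
python3 -m handwheel '{"translation":[[0.006,0.012,0],[0,0,0],[0,0,0],[0.006,0.012,0],[0,0,0],[0,0,0],[0,0,0],[0,0,0]],"twist":[0,0,0,0,0,0,0,0]}'
```

```text
time: 13.35
tool_pos: [555.4, 183.6, 156.7]
tcp_rot: [3.138, -0.004, 1.108]
contact_force: [0.1, -0.8, -1.1]
grip_width: 10.2
```

```bash
python3 -m handwheel '{"translation":[[0.006,0.012,0],[0,0,0],[0,0,0],[0.006,0.012,0],[0,0,0],[0,0,0],[0,0,0],[0,0,0]],"twist":[0,0,0,0,0,0,0,0]}';python3 - <<'E'
from h import *
S=cam("side");save(S,"pics/s5.png",210,60,130,130,4)
T=cam("top");save(T,"pics/t5.png",100,90,110,120,5)
print(np.round([get_obs()["contact_force"],get_obs()["moment"]],2))
E
```

```text
time: 14.35
tool_pos: [556.0, 184.5, 156.7]
tcp_rot: [3.139, 0.003, 1.108]
contact_force: [-1.5, -2.7, -0.3]
grip_width: 10.0
[[-0.81 -2.07  0.21]
 [-0.87  0.37  0.03]]
```

View pics/s5.png

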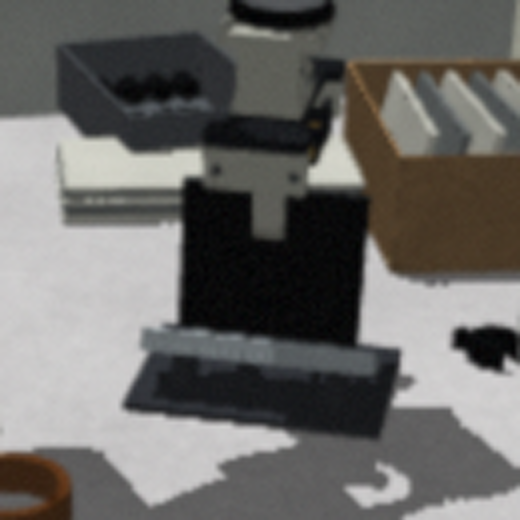

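View pics/t5.png

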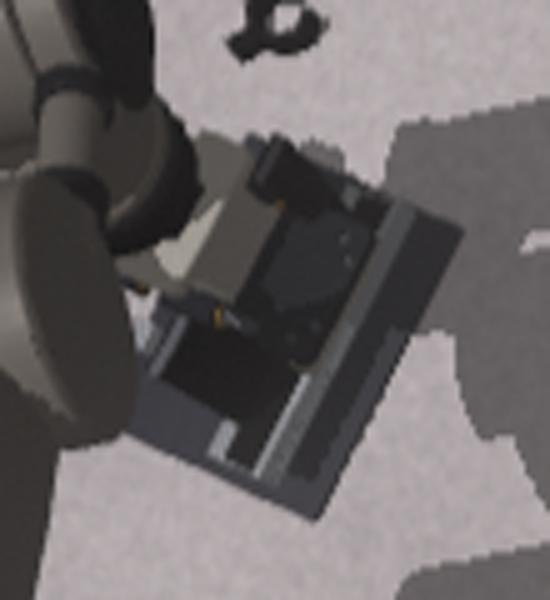

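```bash
python3 -m handwheel '{"translation":[[-0.012,-0.024,0],[0,0,0],[0,0,-0.02],[0,0,-0.02],[0,0,0],[0,0,0],[0,0,0],[0,0,0]],"twist":[0,0,0,0,0,0,0,0]}'
```

```text
time: 15.45
tool_pos: [554.6, 182.0, 150.3]
tcp_rot: [3.139, 0.0, 1.108]
contact_force: [-1.2, -1.1, -0.9]
grip_width: 9.9
```

```bash
python3 -m handwheel '{"translation":[[-0.005,-0.01,0],[0,0,0],[0,0,-0.01],[0,0,0],[0,0,0],[0,0,-0.01],[0,0,0],[0,0,0]],"twist":[0,0,0,0,0,0,0,0]}'
```

```text
time: 16.45
tool_pos: [554.2, 181.0, 148.1]
tcp_rot: [3.138, -0.001, 1.108]
contact_force: [-0.6, 1.0, -0.4]
grip_width: 10.0
```

```bash
python3 -m handwheel '{"translation":[[0,0,-0.01],[0,0,0],[0,0,0],[0,0,-0.008],[0,0,0],[0,0,0],[0,0,0],[0,0,0]],"twist":[0,0,0,0,0,0,0,0]}'; python3 -c "
from plant import *;o=get_obs();print(o['contact_force'],o['moment'])"
```

```text
time: 17.45
tool_pos: [554.1, 181.1, 147.9]
tcp_rot: [3.136, -0.002, 1.109]
contact_force: [-1.1, -0.3, 3.0]
grip_width: 9.9
[-1.113093   -0.34187179  3.04998189] [-0.29068276  0.31114666  0.04129449]
```

```bash
python3 -m handwheel '{"translation":[[0,0,0],[0,0,0],[0,0,0],[0,0,0],[0,0,0],[0,0,0],[0,0,0],[0,0,0]],"twist":[0,0,0,0,0,0,0,0]}' 200
python3 - <<'E'
from h import *
S=cam("side");save(S,"pics/s6.png",210,60,130,130,4)
print(np.round([get_obs()["contact_force"],get_obs()["moment"]],2))
E
```

```text
time: 18.45
tool_pos: [554.6, 181.3, 147.1]
tcp_rot: [3.136, -0.003, 1.108]
contact_force: [0.8, -0.3, -0.3]
grip_width: 19.6
[[ 0.55 -1.04  0.17]
 [-0.01  0.05  0.  ]]
```

View pics/s6.png

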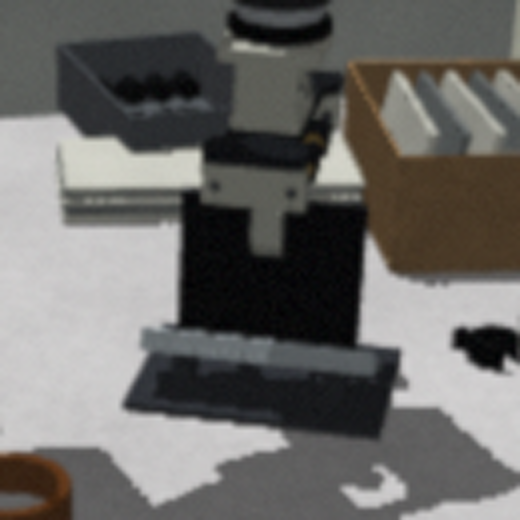

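```bash
python3 -m handwheel '{"translation":[[0,0,0],[0,0,0],[0.01,0.02,0],[0.01,0.02,0],[0.01,0.02,0],[0,0,0],[0,0,0],[0,0,0]],"twist":[0,0,0,0,0,0,0,0]}' 165
python3 - <<'E'
from h import *
S=cam("side");save(S,"pics/s7.png",210,60,130,130,4)
T=cam("top");save(T,"pics/t7.png",100,90,110,120,5)
print(np.round([get_obs()["contact_force"],get_obs()["moment"]],2))
E
```

```text
time: 19.5
tool_pos: [559.6, 191.3, 147.1]
tcp_rot: [3.136, -0.003, 1.109]
contact_force: [0.7, 0.5, 0.4]
grip_width: 32.2
[[ 0.97  0.41 -0.17]
 [-0.08  0.02  0.01]]
```

View pics/s7.png

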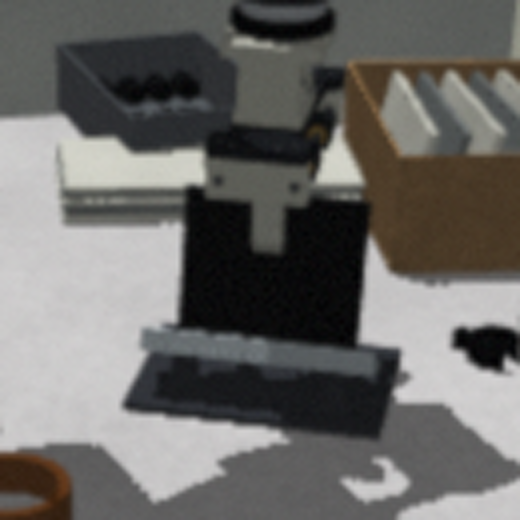

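View pics/t7.png

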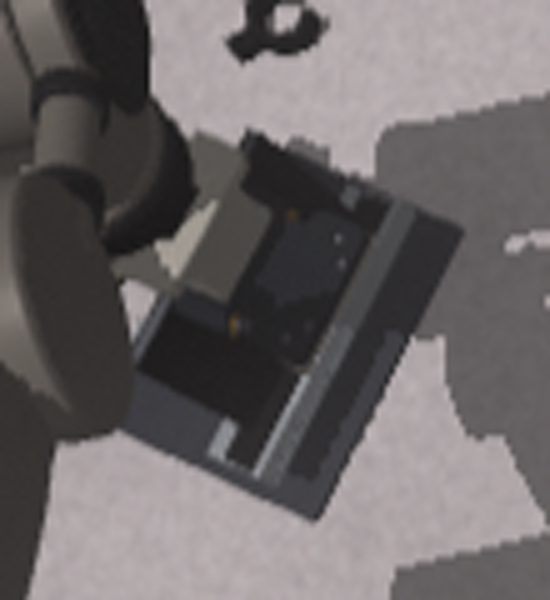

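```bash
python3 -m handwheel '{"translation":[[0,0,0],[0,0,0],[0.01,0.02,0],[0.01,0.02,0],[0.01,0.02,0],[0,0,0],[0,0,0],[0,0,0]],"twist":[0,0,0,0,0,0,0,0]}' 130
```

```text
time: 20.6
tool_pos: [564.3, 200.9, 147.0]
tcp_rot: [3.136, -0.003, 1.109]
contact_force: [0.2, 1.2, -1.1]
grip_width: 45.0
```

```bash
python3 -m handwheel '{"translation":[[0,0,0],[0,0,0],[0.008,0.016,0],[0.008,0.016,0],[0,0,0],[0,0,0],[0,0,0],[0,0,0]],"twist":[0,0,0,0,0,0,0,0]}' 95
python3 - <<'E'
from h import *
S=cam("side");save(S,"pics/s8.png",210,60,130,130,4)
T=cam("top");save(T,"pics/t8.png",100,90,110,120,5)
print(np.round([get_obs()["contact_force"],get_obs()["moment"]],2))
E
```

```text
time: 21.6
tool_pos: [566.8, 205.9, 147.0]
tcp_rot: [3.136, -0.003, 1.109]
contact_force: [-0.6, 0.1, 0.2]
grip_width: 57.2
[[ 0.4  -0.38  0.37]
 [-0.01  0.    0.06]]
```

View pics/s8.png

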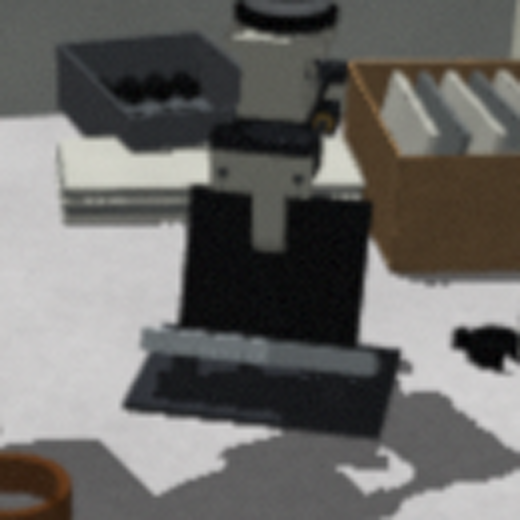

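View pics/t8.png

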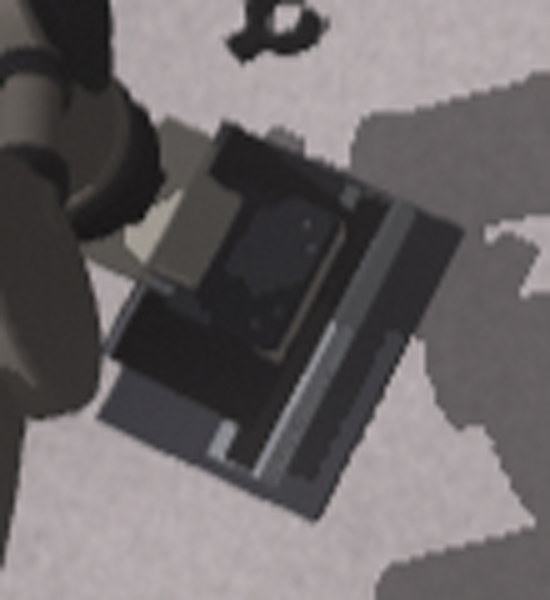

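```bash
python3 -m handwheel '{"translation":[[0,0,0.05],[0,0,0.15],[0,0,0.3],[0,0,0.35],[0,0,0.2],[-0.3,0,0],[-0.3,0,0],[-0.3,0,0]],"twist":[0,0,0,0,0,0,0,0]}'
python3 - <<'E'
from h import *
S=cam("side");save(S,"pics/s9.png",232,105,90,70,8)
T=cam("top");save(T,"pics/t9.png",110,105,90,100,6)
E
```

```text
time: 22.7
tool_pos: [430.0, 205.0, 312.7]
tcp_rot: [3.133, -0.006, 1.106]
contact_force: [0.4, 0.4, -0.3]
grip_width: 57.8
```

View pics/s9.png

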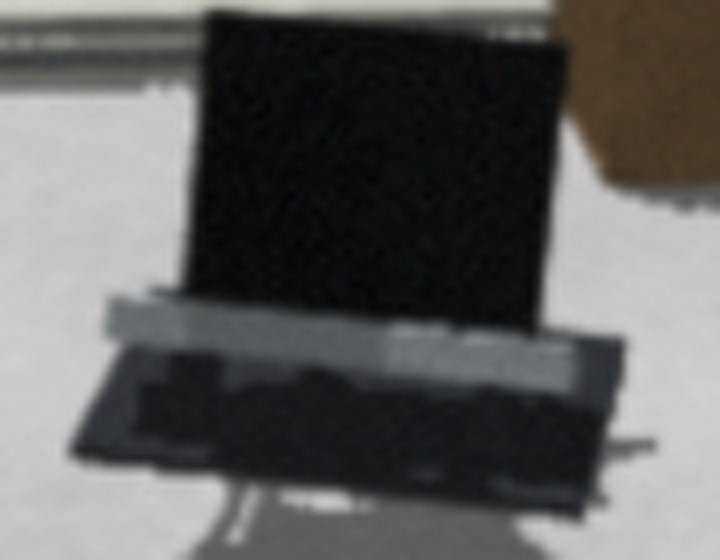

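View pics/t9.png

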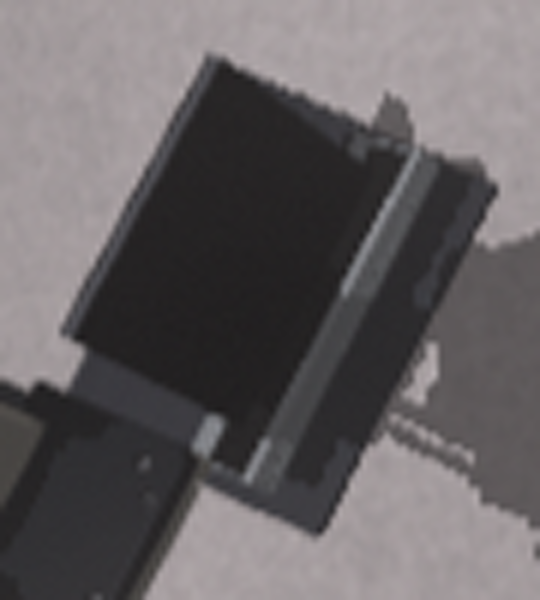

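Run:
```python
from h import *
from scipy.optimize import least_squares
S=cam("side");T=cam("top")
ts=lambda a,b:np.array((109.5+a/6,104.5+b/6)); ss=lambda a,b:np.array((231.5+a/8,104.5+b/8))
O=[(T,ts(222,64),[-10,-70,120]),(T,ts(80,342),[-10,70,120]),(T,ts(207,53),[0,-70,120]),(T,ts(63,330),[0,70,120]),
 (S,ss(207,12),[-10,70,120]),(S,ss(567,46),[-10,-70,120])]
for o0,y in(((554.2,185.9,40),63.5),((554.8,184.6,40),63.6)):
  R,o=easel(o0,y);print([np.round(np.subtract(px,proj(d,o+R@np.array(l,float))),1).tolist() for d,px,l in O])
  for cam_ in(S,T):
   LL=[x for x in O if x[0] is cam_]
   # solve lateral shift y, and tilt about foot
   def f(q):
    t=np.radians(q[1]);out=[]
    for d,px,l in LL:
      x,yy,z=l; # pivot at (-10,0,0) front bottom corner
      dx=x+10;v=[-10+dx*np.cos(t)+z*np.sin(t),yy+q[0],z*np.cos(t)-dx*np.sin(t)]
      out+=list(np.subtract(proj(d,o+R@np.array(v)),px))
    return out
   r=least_squares(f,[0,0]);print("lateral, extra tilt deg",np.round(r.x,1),round(r.cost,1))
save(S,"pics/sfull.png");print(get_obs()["time"])
```

```text
[[0.6, -0.3], [2.3, -0.9], [0.8, -1.1], [2.1, -1.7], [0.7, 1.6], [0.3, 1.3]]
lateral, extra tilt deg [ -5.7 -12.7] 0.4
lateral, extra tilt deg [-4.  -1.4] 1.7
[[0.2, -0.0], [1.8, -0.7], [0.4, -0.9], [1.6, -1.5], [0.5, 1.4], [-0.0, 1.1]]
lateral, extra tilt deg [ -4.5 -12.1] 0.4
lateral, extra tilt deg [-3.  -0.8] 1.5
22.9
```

View pics/sfull.png

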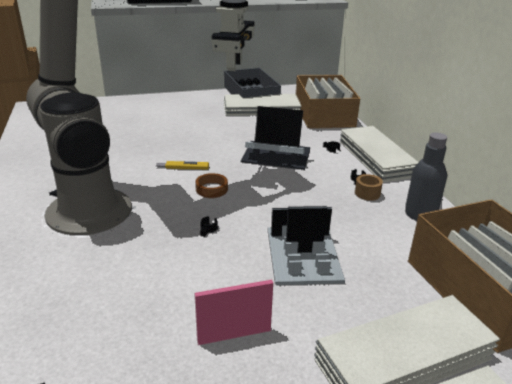

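Run:
```python
from h import *
from scipy.optimize import least_squares
S=cam("side");T=cam("top")
ts=lambda a,b:np.array((109.5+a/6,104.5+b/6)); ss=lambda a,b:np.array((231.5+a/8,104.5+b/8))
O=[(T,ts(222,64),[-10,-70,120]),(T,ts(80,342),[-10,70,120]),(T,ts(207,53),[0,-70,120]),(T,ts(63,330),[0,70,120]),
 (S,ss(207,12),[-10,70,120]),(S,ss(567,46),[-10,-70,120])]
for d,o0,y in((S,(551.6,176.6,40),64.),(T,(555.6,185.8,40),63.4)):
  R,o=easel(o0,y);LL=[x for x in O if x[0] is d]
  print([np.round(np.subtract(px,proj(d,o+R@np.array(l,float))),1).tolist() for d,px,l in LL])
  for dy in(0,): print("shift of px per deg tilt",np.round(np.subtract(proj(d,o+R@np.array([2.1,0,120])),proj(d,o+R@np.array([0,0,120.]))),2), "per mm y",np.round(np.subtract(proj(d,o+R@np.array([0,5,120])),proj(d,o+R@np.array([0,0,120.])))/5,2))
save(T,"pics/t10.png",100,90,110,120,5)
```

```text
[[0.9, 0.4], [0.2, 0.1]]
shift of px per deg tilt [ 0.09 -0.01] per mm y [-0.32 -0.03]
[[0.5, 0.2], [2.3, -0.4], [0.7, -0.6], [2.1, -1.2]]
shift of px per deg tilt [-0.55 -0.22] per mm y [-0.18  0.33]
```

View pics/t10.png

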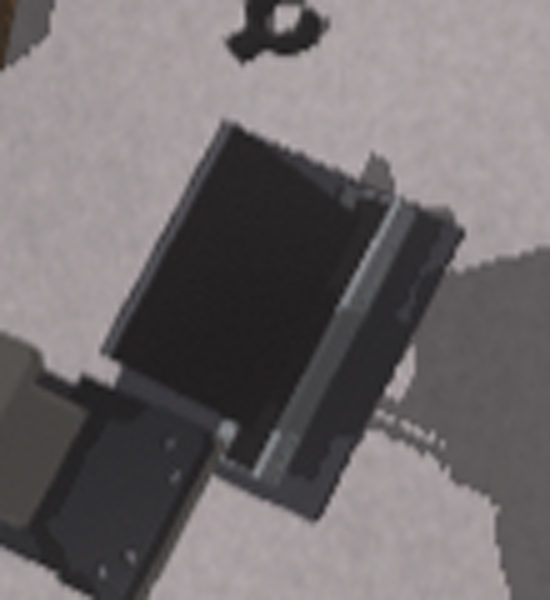

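```bash
python3 -m handwheel '{"translation":[[0.15,-0.2,0],[0.2,-0.04,0],[0.11,0,0],[0,0,-0.3],[0,0,-0.4],[0,0,-0.4],[0,0,-0.1],[0,0,0]],"twist":[0,0,0,0,0,0,0,0]}' 255
```

```text
time: 24.0
tool_pos: [512.8, 165.5, 124.1]
tcp_rot: [3.131, -0.007, 1.101]
contact_force: [-0.3, -1.5, 0.4]
grip_width: 0.6
```

```bash
python3 -m handwheel '{"translation":[[-0.08,0.04,0],[0,0,0],[0.02,0.04,0],[0.02,0.04,0],[0.02,0.04,0],[0.01,0.02,0],[0,0,0],[0,0,0]],"twist":[0,0,0,0,0,0,0,0]}'
python3 - <<'E'
from h import *
S=cam("side");save(S,"pics/s11.png",210,60,130,130,4)
o=get_obs();d=o["tool_pos"]-[554.2,185.9,40];print(np.round(o["contact_force"],2),"c",d[0]*.446+d[1]*.895,"y",-.895*d[0]+.446*d[1])
E
```

```text
time: 25.0
tool_pos: [514.2, 195.2, 127.5]
tcp_rot: [3.126, -0.011, 1.101]
contact_force: [-0.3, -0.1, 0.1]
grip_width: 0.6
[0.08 0.26 0.64] c -9.510406862694945 y 39.9134109413599
```

View pics/s11.png

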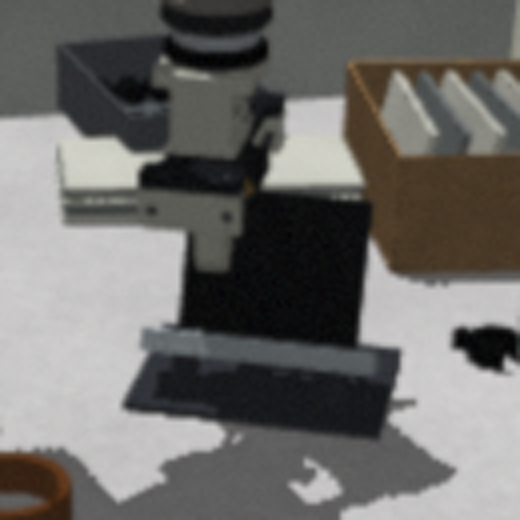

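```bash
python3 -m handwheel '{"translation":[[0.006,0.012,0],[0,0,0],[0,0,0],[0,0,0],[0.005,0.01,0],[0,0,0],[0,0,0],[0,0,0]],"twist":[0,0,0,0,0,0,0,0]}'
python3 - <<'E'
from h import *
o=get_obs();d=o["tool_pos"]-[554.2,185.9,40];print(np.round(o["contact_force"],2),np.round(o["moment"],2),"c",d[0]*.446+d[1]*.895,"y",-.895*d[0]+.446*d[1])
E
```

```text
time: 26.05
tool_pos: [515.9, 198.3, 127.5]
tcp_rot: [3.126, -0.011, 1.1]
contact_force: [-0.3, -1.2, -0.7]
grip_width: 0.6
[-0.26 -1.23 -0.7 ] [0.   0.06 0.01] c -5.95647045782596 y 39.83212048637487
```

```bash
python3 -m handwheel '{"translation":[[0.005,0.01,0],[0,0,0],[0,0,0],[0,0,0],[0.005,0.01,0],[0,0,0],[0,0,0],[0,0,0]],"twist":[0,0,0,0,0,0,0,0]}'
python3 - <<'E'
from h import *
o=get_obs();d=o["tool_pos"]-[554.2,185.9,40];print(np.round(o["contact_force"],2),np.round(o["moment"],2),"c",d[0]*.446+d[1]*.895,"y",-.895*d[0]+.446*d[1])
S=cam("side");save(S,"pics/s12.png",210,60,130,130,4)
T=cam("top");save(T,"pics/t12.png",100,90,110,120,5)
E
```

```text
time: 27.05
tool_pos: [517.5, 201.6, 127.4]
tcp_rot: [3.126, -0.011, 1.1]
contact_force: [-0.3, -0.6, -0.8]
grip_width: 0.3
[-0.3  -0.57 -0.84] [-0.   -0.01 -0.04] c -2.3612837314533586 y 39.850821686226084
```

View pics/t12.png

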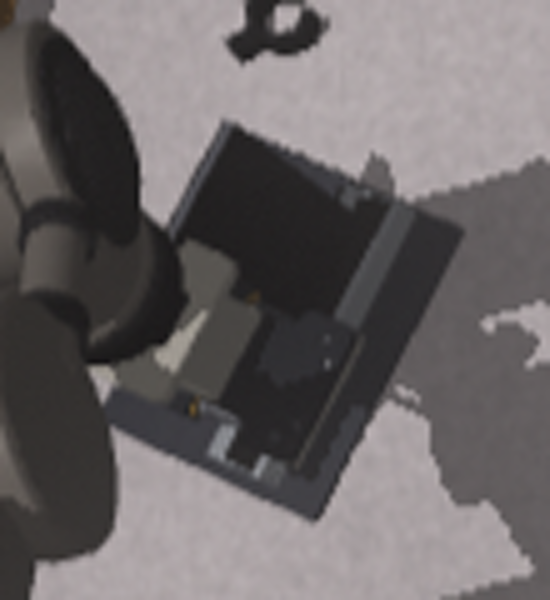

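```bash
python3 -m handwheel '{"translation":[[0.006,0.012,0],[0,0,0],[0,0,0],[0,0,0],[0.005,0.01,0],[0,0,0],[0,0,0],[0,0,0]],"twist":[0,0,0,0,0,0,0,0]}'
python3 - <<'E'
from h import *
o=get_obs();d=o["tool_pos"]-[554.2,185.9,40];print(np.round(o["contact_force"],2),np.round(o["moment"],2),"c",d[0]*.446+d[1]*.895,"y",-.895*d[0]+.446*d[1])
E
```

```text
time: 28.15
tool_pos: [518.7, 204.0, 127.4]
tcp_rot: [3.126, -0.008, 1.1]
contact_force: [-1.0, -1.5, 0.0]
grip_width: 0.2
[-1.02 -1.46  0.03] [-0.28  0.15  0.08] c 0.3607377451254319 y 39.84917311672946
```

```bash
python3 -m handwheel '{"translation":[[0.01,0.02,0],[0,0,0],[0,0,0],[0.01,0.02,0],[0,0,0],[0,0,0],[0,0,0],[0,0,0]],"twist":[0,0,0,0,0,0,0,0]}'
python3 - <<'E'
from h import *
o=get_obs();d=o["tool_pos"]-[554.2,185.9,40];print(np.round(o["contact_force"],2),np.round(o["moment"],2),"c",d[0]*.446+d[1]*.895,"y",-.895*d[0]+.446*d[1])
E
```

```text
time: 29.15
tool_pos: [518.8, 204.1, 127.4]
tcp_rot: [3.128, 0.007, 1.102]
contact_force: [-1.8, -3.3, 2.9]
grip_width: 0.5
[-1.77 -3.26  2.91] [-0.6   0.27 -0.03] c 0.548516039483788 y 39.777055181150196
```

```bash
python3 -m handwheel '{"translation":[[-0.036,-0.072,0],[0,0,0],[0.16,-0.08,0],[0.16,-0.08,0],[0.16,-0.08,0],[0,0,0],[0.01,0.02,0],[0,0,0]],"twist":[0,0,0,0,0,0,0,0]}'
python3 - <<'E'
from h import *
o=get_obs();d=o["tool_pos"]-[554.2,185.9,40];print(np.round(o["contact_force"],2),np.round(o["moment"],2),"c",d[0]*.446+d[1]*.895,"y",-.895*d[0]+.446*d[1])
E
```

```text
time: 30.15
tool_pos: [587.5, 161.6, 127.2]
tcp_rot: [3.129, 0.002, 1.102]
contact_force: [-1.0, 0.2, 0.7]
grip_width: 0.2
[-1.05  0.22  0.65] [0.04 0.03 0.06] c -6.916038168675954 y -40.70165516456134
```

```bash
python3 -m handwheel '{"translation":[[0.01,0.02,0],[0.007,0.014,0],[0,0,0],[0.006,0.012,0],[0,0,0],[0.006,0.012,0],[0,0,0],[0,0,0]],"twist":[0,0,0,0,0,0,0,0]}'
python3 - <<'E'
from h import *
o=get_obs();d=o["tool_pos"]-[554.2,185.9,40];print(np.round(o["contact_force"],2),np.round(o["moment"],2),"c",d[0]*.446+d[1]*.895,"y",-.895*d[0]+.446*d[1])
E
```

```text
time: 31.15
tool_pos: [589.7, 169.0, 127.5]
tcp_rot: [3.131, 0.009, 1.104]
contact_force: [0.0, -1.2, 0.8]
grip_width: 0.3
[ 0.04 -1.22  0.79] [-0.21  0.15  0.01] c 0.7014063065409033 y -39.27544030787073
```

```bash
python3 -m handwheel '{"translation":[[-0.05,-0.1,0],[-0.1,-0.2,0.05],[0,-0.2,0.2],[0,-0.2,0.3],[0,-0.2,0.3],[-0.2,-0.1,0],[-0.2,-0.1,0],[0,0,0]],"twist":[0,0,0,0,0,0,0,0]}'
python3 - <<'E'
from h import *
S=cam("side");save(S,"pics/s13.png")
T=cam("top");save(T,"pics/t13.png",110,105,90,100,6)
print(get_obs()["time"])
E
```

```text
time: 32.15
tool_pos: [501.4, -4.2, 257.8]
tcp_rot: [3.129, 0.007, 1.103]
contact_force: [0.6, 0.4, 0.4]
grip_width: 0.2
32.25
```

View pics/s13.png

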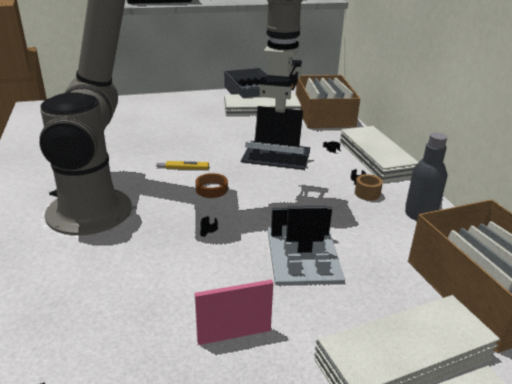

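View pics/t13.png

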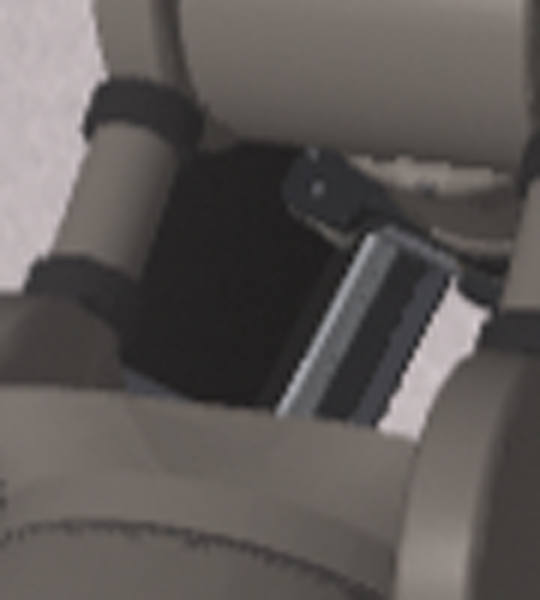

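Run:
```python
from h import *
S=cam("side");save(S,"pics/s14.png",232,100,90,75,8)
T=cam("top");save(T,"pics/t14.png",60,70,200,150,4)
o=get_obs();print(o["time"],o["tool_pos"],proj(S,o["tool_pos"]),np.abs(o["dq"]).max())
```

```text
32.35 [503.52802382  -2.90724911 257.16242688] (np.float64(281.25039569266295), np.float64(102.16008241710367)) 0.009325751286039399
```

View pics/s14.png

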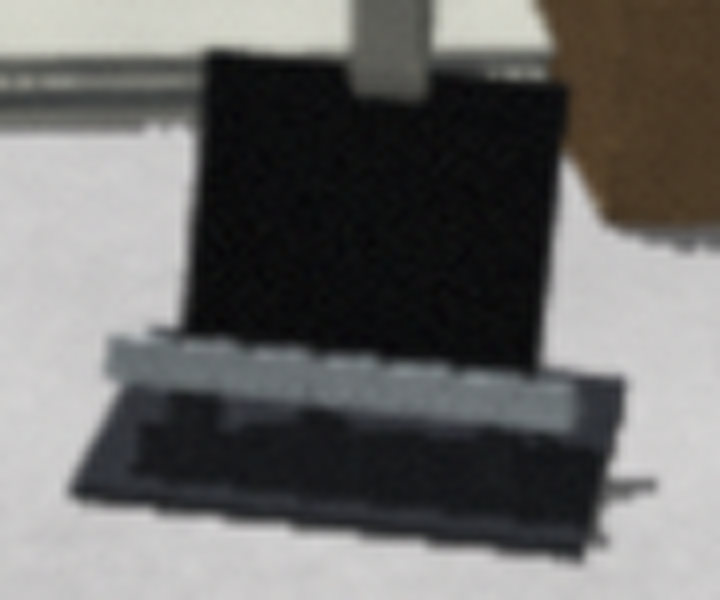

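View pics/t14.png

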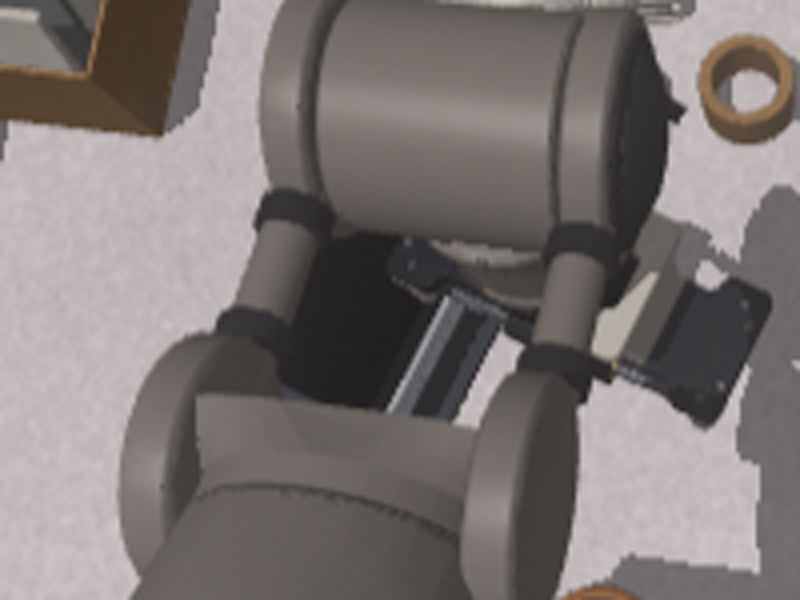

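```bash
python3 -c "
from plant import *
print(close_job())"
```

```text
the job is handed in; nothing more can be done
None
```

The big panel is out of its slot and leaning on the easel, and I handed the job in at about 32.4 s of the 42 s allowed.

**What I did:** I pinched the panel at the middle of its top edge, lifted it clear and carried it upright to the easel. I touched it lightly to the posts to find their position, then lowered it until it met the ledge behind the lip. Then I opened the fingers in steps while following it back, so it leaned onto the posts without dropping.

**Last checks:**
- **In place:** The final side picture shows the panel resting behind the lip and against the posts. It is within about 3–6 mm of the ledge's centre. It looks the same as it did before my last touches, so it had not slid.
- **Other panels:** The narrow and low panels still stand in their slots.
- **Robot clear:** The gripper was well away and the wrist force was at its noise level. The highest reading reported during the job was about 5 N.

**Checks that disagreed:**
- **Angle on the posts:** One top-view fit suggested the panel was turned 1–2° on the ledge. I pressed it lightly at both posts with the closed fingers and met it at nearly the same depth (0.5 and 0.7 mm), so I take it to be flat.
- **Easel position:** The two camera fits of the easel differed by several millimetres. I used the position found by touch instead.
- **Final top view:** The arm partly hid the panel in the last top picture, so the final check there rests on the side camera and the touches.

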